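# Square up the coating-bar tray and add the last bar

### The arm

A 6-joint arm with a two-finger parallel gripper is mounted at the origin on the work surface. World frame = base frame: x ahead of the robot, y to its left, z up, the work surface at z = 0. Lengths are in mm, angles in rad, forces in N, time in s.
With the tool pointing down it reaches from about 350 to 925 mm from the base axis. Payload 6.4 kg.
Tool frame: the origin (TCP) lies midway between the tips of the shut fingers; the grasp point (between the pads) lies 19 mm behind it; z points along the fingers, y is the direction in which the jaws open and shut (so a half turn about z gives the same grasp; the last joint's range is limited). The gripper opens to 85 mm and grips with 20 to 120 N. Pads are 22 mm wide; open, the fingers measure 114 mm over their backs; the gripper's body (76 mm by 85 mm) begins 54 mm behind the grasp point. The pads swing forward as they close: fully open they stand 13 mm farther back than shut.
Start: joints at [0.951, 0.245, 1.558, -0, 1.339, -0.174], TCP at [280.266, 586.485, 231.29] pointing down, gripper open.
Joint ranges: [-3.13, 3.13], [-1.02, 2.26], [0.13, 2.54], [-0.95, 4.09], [0.21, 2.88], [-2.74, 2.74]. Speed limits (rad/s): [2.57, 2.57, 3.14, 3.14, 3.14, 3.14].

### API

Orientations are given as [roll, pitch, yaw] about the fixed x, y, z axes, in that order (R = Rz(yaw) Ry(pitch) Rx(roll)).
In Python, from plant import ctrl, optics gives the robot as it stands.
- The arm moves only by the tool step_arm, never from a script. Its argument "increments" is one flat list of numbers, 7 for each row, row after row: the shift along the tool's x, y, z in units of 60 mm (1.0 is 60 mm), then the turn, a rotation vector about the tool's x, y, z in units of 10 degrees (1.0 is 10 degrees), then the closure, from 0 (fully open) to 1 (shut). A call has 1 to 20 rows; each row shifts and turns the commanded pose from where the row before left it, along the tool's axes as they then stand; what a row does not reach is not made up. A row lasts 1/8 s, in which the tool goes at most 62.5 mm and 10.7 degrees, less where a joint would pass 70% of its speed; a pose out of reach is approached as far as the arm can. A call is refused whole if a number of a shift passes 1 or a number of a turn 1, either way. A call with a gripper value outside its range is refused whole. The fingers move at their own pace and stop on an object; "force" is the grip in N (left out, the last holds). Time passes only in rows, so rows that do not move let the fingers close. It gives the time, the measured TCP pose, the force and the opening at its end, in the units of the state.
- ctrl.read_state(): the state, without advancing time (a new reading comes with each control period).
- optics.capture(name): name is "scene" or "top"; returns the picture (420x560x3 uint8, red, green, blue); there is no depth.
- optics.camera_model(name): a dict with "camera_matrix" (3x3 intrinsics, pixels), "k1" (the pictures are not rectified: a ray, as slopes to the right and down, at radius r is drawn at 1 + k1 r^2 times it, then the intrinsics apply), "R" (3x3) and "t" (3): a world point X has camera coordinates R X + t. Camera axes: x right, y down, z forward; pixel columns grow to the right and rows downward; lengths in mm; the calibration is good to about 2 mm. A picture is of the moment at which its call begins. camera_model takes no time and is no camera call.
- ctrl.finish_job(): hands the job in, once; it reports no verdict.
The state is a dict: "time_s": time; "joint_positions": joint angles; "joint_velocities": joint speeds; "joint_torque": joint torques, N m; "ee_pos": TCP position; "eef_rot": TCP orientation; "force": force on the tool from outside, world axes, zero at the start; "torque": the same for the moment, N m; "gripper_width": opening from 0.0 (shut) to 1.0 (fully open).
Only numpy, scipy, OpenCV 4.12 (cv2) and the standard library are available. Lean on these libraries where they do the work, as an engineer would, in place of code of your own. Each camera call takes 0.05 s, during which the arm holds its last target.

### The job

The loaded upper tray of coating bars was set down beside its sockets on the lower rack. Without lifting or tipping it, nudge it along until its four corner pins drop into the sockets and it sits fully home; then lay the spare bar from the drying rest into the tray's empty middle V-cradles and let go. Keep the tray's other two bars in their cradles, and leave the jar, dish and spatula where they are.

Things in the scene. Friction and masses are not known exactly. Their poses are not given: they have to be found in the camera images.
- rack: Lower tray of the stack, screwed to the bench, left or right of the robot's middle, yaw within 0.3 rad. Origin: centre of its underside; z up. 180 mm along x, 210 along y, 42 high. Two aluminium end rails (180 x 28 mm, 42 high) run along x, centre lines at y = +-91 mm. Two fixed bars inside, below the rail tops, at x = +-44. Foot flanges with screws, 8 mm high, stand 17 mm out beyond the y sides.
- rack_top (a point): Point on the rack's vertical axis level with its rail tops (42 mm above the bench); axes as the rack's. Four round sockets open in the flat rail tops at x = +-58, y = +-91 mm from here: 13 mm in diameter, 11 mm deep. The upper tray is home when tray_under coincides with this point (play +-1.5 mm).
- tray: Upper tray, loose, same shape as the rack: 180 mm along x, 210 along y, 42 high; 0.6 to 1 kg plus two bars of 0.17 kg. Origin: centre of the plane of its rail undersides. Under its corners at x = +-58, y = +-91 mm four bullet-nosed pins, 8 mm long, 10 mm in diameter, with round tips. Open inside, without a floor.
- tray_under (a point): The tray's origin as a point; axes as the tray's. At the start the pin tips stand on the rack's rail tops: 8 mm too high, 16 to 26 mm to the rack's -x side (nearer the robot), up to 9 mm to either y side, turned up to 0.05 rad. It slides under a push of about 4 to 10 N and drops home by its own weight when all pins are within about 3 mm of their sockets.
- tray_side (a point): Middle of the tray's -x outer face, 90 mm from its origin, 21 mm above it; axes as the tray's. This face and the opposite one are flat: rail ends, and between them a side strip 154 mm long, 8 mm thick, 6 to 36 mm above the origin. The two y outer faces, 105 mm from the origin, are flat rail sides 180 mm long, 0 to 42 mm above it.
- free_cradle (a point): In the tray, 21.9 mm above its origin: where the centre of a bar lying in the empty middle V-notches rests, bar along the tray's y. White combs at y = +-52 mm (8 mm thick, tops 25 mm above the origin) have 90-degree V-notches at x = -44, 0, 44 mm, bottoms 12 mm above the origin; bars lie in the x = +-44 ones. Room along y: +-77 mm between the rails (bar half-length 70).
- bar_near_mid (a point): Centre of the bar lying in the tray's x = -44 mm notches; its y axis is the bar's axis. Same bar as bar_mid.
- bar_far_mid (a point): Centre of the bar lying in the tray's x = +44 mm notches; its y axis is the bar's axis. Same bar as bar_mid.
- bar_mid (a point): Centre of the spare coating bar: round steel rod 14 mm in diameter, 140 mm long, 0.17 kg, darker wire-wound middle part. Its y axis is the bar's axis. At the start it lies level on the drying rest, axis 34 mm above the bench.
- rest: Drying rest, screwed to the bench on the other side of the robot's middle from the rack. Plate 60 x 125 x 6 mm with two white V-blocks (38 mm wide along x, 8 mm thick, tops 37 mm above the bench) at y = +-45 mm; the bar lies across them along the rest's y, its middle free for a grasp. Origin: centre of its underside.
- jar: Bystander: glass jar with black lid, 50 mm in diameter, 65 mm high, between rack and rest and farther out. Origin at the centre of its underside.
- dish: Bystander: pale round covered dish, 80 mm in diameter, 16 mm high, with thin copper discs on its lid, in front of the robot. Origin at the centre of its underside.
- spatula: Bystander: thin steel laboratory spatula, 150 mm long, 6 mm high, lying flat on the bench between rack and rest. Origin under its middle, x along it.
Mind the look-alikes: they are no part of the job. Leave any yellow look-alike of the part that bears bar_mid alone.

How it is judged (in metres and radians):
On the way, in this order (a step that is already met when the one before it is completed fails the run):
1. the upper tray sits fully home, all four pins in their sockets (horizontal distance between tray_under and rack_top below 0.004 m and z of tray_under in the frame of rack_top below 0.0025 m and angle between tray's own z axis and vertical below 0.02 rad and angle between the x axis of tray and the x axis of rack, either way round below 0.04 rad), for 0.3 s.
2. the spare bar lies in the tray's empty middle V-cradles (distance between bar_mid and free_cradle below 0.009 m and z of bar_mid in the frame of free_cradle below 0.0025 m and angle between the y axis of bar_mid and the y axis of tray, either way round below 0.05 rad), for 0.2 s.
At the end, for the whole second after the job is handed in: The upper tray is home on the rack (within 4 mm and 0.04 rad of square, under 2.5 mm above the rail tops, level within 0.02 rad), the spare bar rests in the middle V-cradles (centre within 9 mm of the free_cradle point, at most 2.5 mm high, within 0.05 rad of the tray's y), and all is at rest (all of step 1 and all of step 2 and linear speed of each of bar, tray below 0.02 m/s); the robot touches nothing.
It fails at once if the loaded tray is lifted more than 8 mm above where it started, or tipped by more than 0.12 rad (height (world z) of tray_under above 0.058 m or angle between tray's own z axis and vertical above 0.12 rad).
It fails at once if one of the tray's two bars leaves its cradles (z of any of bar_near_mid, bar_far_mid in the frame of tray above 0.031 m or z of any of bar_near_mid, bar_far_mid in the frame of tray below 0.015 m).
It fails at once if the jar, dish or spatula is moved by more than 25 mm (distance of any of jar, dish, spatula from where it was at the start of the episode above 0.025 m).
It also fails if it takes over 67 s, if anything falls off the work surface, if the arm or the gripper's body presses on something with over 40 N, if the wrist force passes 120 N, or if a joint passes its speed limit or range.

## Working session

There is one attempt and no reset: what is moved stays moved. The work goes in short steps, Python scripts to look and compute and a tool call to move; the robot and the scene stay as the last step left them, time stands still between calls to the robot, and variables do not carry over. Pictures are saved under pics/ and viewed, and the job is handed in when it is done.

Besides the shell and the picture viewer there is one more tool, called after "Emit:" as name(argument=value, ...) on one line, values as JSON. step_arm: Moves the arm, as the interface text tells. Its arguments: {"type":"object","properties":{"increments":{"type":"array","items":{"type":"number"}},"force":{"type":"number"}},"required":["increments"]}

```bash
mkdir -p pics; ls; python3 - <<'E'
from plant import ctrl, optics
import cv2
for n in ("scene","top"):
    im=optics.capture(n); cv2.imwrite(f"pics/{n}0.png",im[:,:,::-1])
    m=optics.camera_model(n); print(n,m)
print(ctrl.read_state())
E
```

```text
pics
scene {'camera_matrix': array([[464.12093655,   0.        , 283.20804603],
       [  0.        , 464.12093655, 215.73870127],
       [  0.        ,   0.        ,   1.        ]]), 'k1': 0.015500841047387727, 'R': array([[-0.84115493,  0.54076704,  0.00542122],
       [ 0.42921578,  0.67366987, -0.60161675],
       [-0.32898662, -0.50372602, -0.79876648]]), 't': array([ 483.34835982, -182.97558369, 1044.64414078])}
top {'camera_matrix': array([[468.58727622,   0.        , 280.16492944],
       [  0.        , 468.58727622, 210.87509091],
       [  0.        ,   0.        ,   1.        ]]), 'k1': 0.03293792861768301, 'R': array([[ 0.00832809, -0.99974253,  0.02110707],
       [-0.99306282, -0.01074457, -0.11709305],
       [ 0.11728969, -0.01998549, -0.99289663]]), 't': array([ -37.42085153,  564.47681788, 1051.27618855])}
{'time_s': 0.1, 'joint_positions': array([ 9.50883894e-01,  2.45725205e-01,  1.55891159e+00,  1.66390784e-05,
        1.33870555e+00, -1.74104204e-01]), 'joint_velocities': array([-0.00077512, -0.00259826, -0.00381402, -0.00282954, -0.00184211,
       -0.00159676]), 'joint_torque': array([-7.03887836e-04, -4.30676651e+01, -3.27126431e+01, -2.03479635e-04,
        2.87880939e-03,  2.37546772e-05]), 'ee_pos': array([279.96495959, 586.05330768, 230.29222232]), 'eef_rot': array([-3.13987222e+00, -3.19032434e-04,  2.69578031e+00]), 'force': array([-0.0943074 ,  0.8043263 , -0.66538535]), 'torque': array([-0.02891216, -0.00918122,  0.00632626]), 'gripper_width': 1.0022460443596901}
```

View pics/scene0.png

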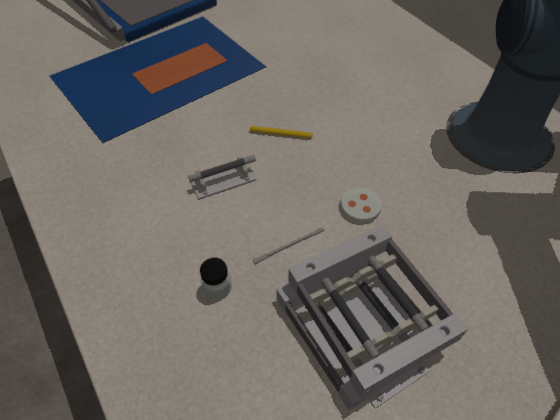

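View pics/top0.png

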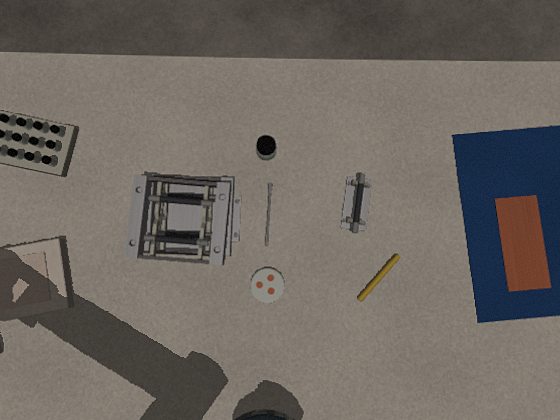

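The scene view shows the tray on the rack around (375,300), the spare bar on its rest at (222,168), the yellow look-alike at (280,132), the jar at (214,275), the dish at (361,205) and the spatula at (289,245). In the top view the tray is at (185,218), the bar on its rest at (357,203) and the yellow rod at (380,277).

Candidates for the spare bar are the steel bar on the white V-blocks at top (357,203) and the yellow rod at top (380,277). The tray bars at (180,198) and (180,237) are also bars. I choose the one on the rest.

```bash
cat > h.py <<'E'
import numpy as np, cv2
from plant import ctrl, optics
M={n:optics.camera_model(n) for n in("scene","top")}
def proj(n,X):
    m=M[n];X=np.atleast_2d(X).astype(float);c=X@np.array(m["R"]).T+m["t"];s=c[:,:2]/c[:,2:]
    s=s*(1+m["k1"]*(s**2).sum(1,keepdims=True));K=m["camera_matrix"];return s*[K[0,0],K[1,1]]+[K[0,2],K[1,2]]
def ray(n,uv):
    m=M[n];K=m["camera_matrix"];d=(np.array(uv,float)-[K[0,2],K[1,2]])/[K[0,0],K[1,1]];s=d.copy()
    for _ in range(20): s=d/(1+m["k1"]*(s@s))
    R=np.array(m["R"]);return -R.T@m["t"],R.T@np.array([s[0],s[1],1])
def atz(n,uv,z):
    o,d=ray(n,uv);return o+d*(z-o[2])/d[2]
def cap(n,f):
    im=optics.capture(n)[:,:,::-1].copy();cv2.imwrite(f"pics/{f}.png",im);return im
def crop(im,x,y,w,h,s,f,lines=[]):
    c=cv2.resize(im[y:y+h,x:x+w],None,fx=s,fy=s,interpolation=cv2.INTER_CUBIC)
    for L,col in lines:
        p=((np.array(L)-[x,y]+.5)*s).astype(int);cv2.polylines(c,[p.reshape(-1,1,2)],False,col,1)
    cv2.imwrite(f"pics/{f}.png",c)
def T(x,y,z,yaw,P):
    c,s=np.cos(yaw),np.sin(yaw);P=np.atleast_2d(P);return P@np.array([[c,-s,0],[s,c,0],[0,0,1]]).T+[x,y,z]
E
python3 - <<'E'
from h import *
im=cv2.imread("pics/top0.png");crop(im,115,160,140,115,5.5,"t1");crop(im,330,165,60,75,7,"t2")
im=cv2.imread("pics/scene0.png");crop(im,270,220,205,190,3.1,"s1");crop(im,175,140,95,65,7,"s2")
E
```

```text
(no output)
```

View pics/t1.png

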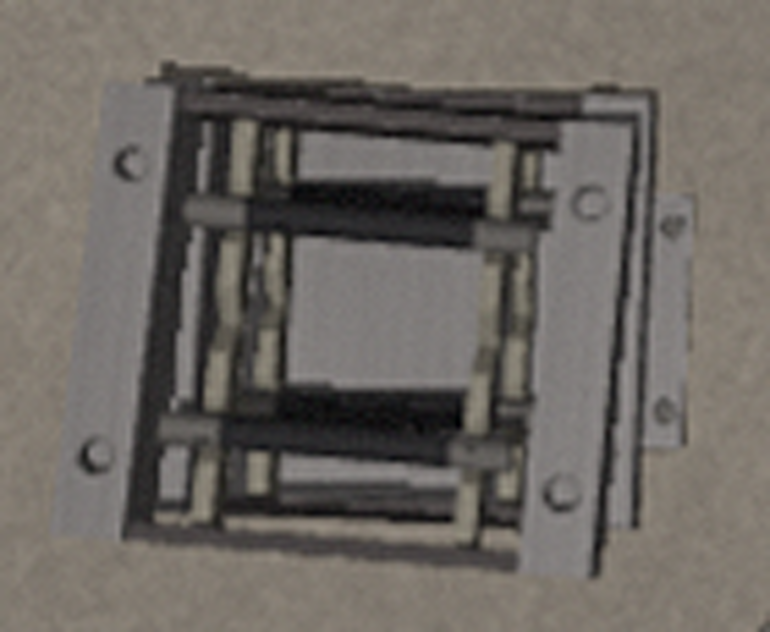

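View pics/t2.png

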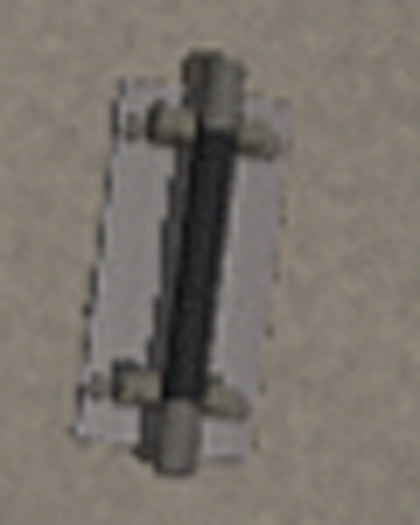

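View pics/s1.png

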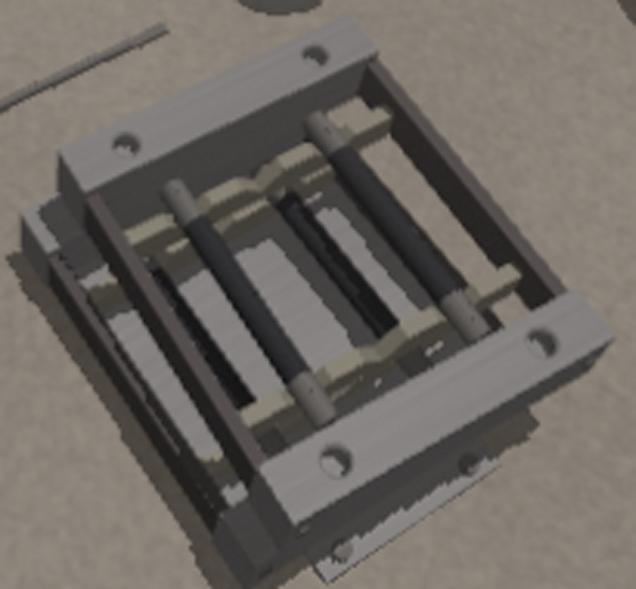

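View pics/s2.png

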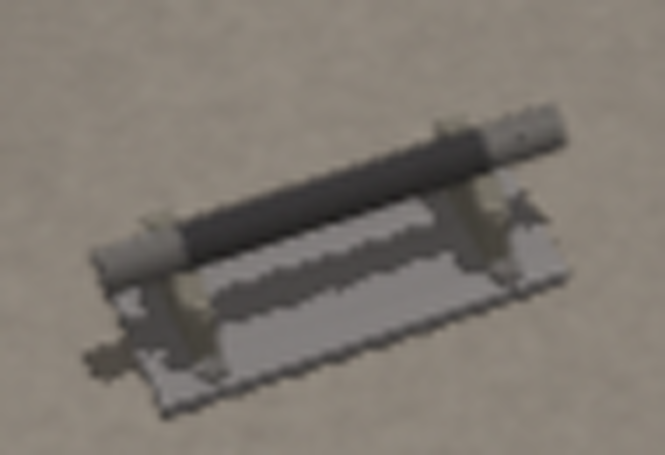

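The crops show the chosen bar with a dark wound middle on white V-blocks, so it is the steel spare and not the yellow rod. The tray's hole marks are clear in both views. Next I fit the poses.

```bash
cat > fit.py <<'E'
from h import *
from scipy.optimize import least_squares
def fit(obs,z,x0,off=True):
    # obs: list (cam,local xyz,uv)
    def f(p,full=True):
        r=[]
        for c,l,uv in obs:
            r+=list(proj(c,T(p[0],p[1],z,p[2],[l]))[0]-uv)
        return np.array(r)
    s=least_squares(f,x0,loss="soft_l1");return s.x,f(s.x).reshape(-1,2)
def box(c,p,z,hx,hy,h):
    return proj(c,T(p[0],p[1],z,p[2],[[a*hx,b*hy,h] for a,b in((1,1),(1,-1),(-1,-1),(-1,1),(1,1))]))
E
python3 - <<'E'
from fit import *
t=lambda x,y:np.array([x/5.5+115-.5,y/5.5+160-.5]); s=lambda x,y:np.array([x/3.1+270-.5,y/3.1+220-.5])
tr=[("top",(58,91,42),t(131,162)),("top",(-58,91,42),t(97,455)),("top",(58,-91,42),t(590,203)),("top",(-58,-91,42),t(562,492)),
("top",(90,105,42),t(106,83)),("top",(-90,105,42),t(50,537)),("top",(-90,-105,42),t(598,576)),
("scene",(-58,-91,42),s(316,54)),("scene",(58,-91,42),s(126,143)),("scene",(58,91,42),s(336,460)),("scene",(-58,91,42),s(541,343)),
("scene",(90,-105,42),s(60,152)),("scene",(-90,105,42),s(613,338)),("scene",(-90,-105,42),s(345,17)),("scene",(90,77,42),s(260,468))]
for sel in("top","scene",""):
    p,r=fit([o for o in tr if sel in o[0]],50,[550,200,0]);print("tray",sel,p.round(3),np.abs(r).max(0).round(2))
P=p
ra=[("top",(90,-105,42),t(655,92)),("top",(-90,-105,42),t(637,527)),("scene",(90,-105,42),s(22,215))]
p,r=fit(ra,0,[570,200,0]);print("rack",p.round(3),r.round(2).tolist())
c,sn=np.cos(p[2]),np.sin(p[2]);d=P-p;print("tray in rack",c*d[0]+sn*d[1],-sn*d[0]+c*d[1],d[2])
# bar
tb=lambda x,y:np.array([x/7+330-.5,y/7+165-.5]); sb=lambda x,y:np.array([x/7+175-.5,y/7+140-.5])
for c,f,e in(("top",tb,[(215,66),(181,460)]),("scene",sb,[(110,262),(550,128)])):
    A=[atz(c,f(*q),36) for q in e];m=(A[0]+A[1])/2;v=A[0]-A[1];print(c,m.round(1),np.linalg.norm(v).round(1),np.arctan2(v[1],v[0]).round(3))
for c,im,a in(("top",cv2.imread("pics/top0.png"),(115,160,140,115,5.5,"t3")),("scene",cv2.imread("pics/scene0.png"),(270,220,205,190,3.1,"s3"))):
    crop(im,*a,[(box(c,P,50,90,105,42),(0,255,0)),(box(c,P,50,58,91,42),(0,255,0)),(box(c,p,0,90,105,42),(0,0,255)),(box(c,p,0,90,77,42),(0,0,255)),(box(c,p,0,90,122,8),(255,0,0))])
E
```

```text
tray top [ 5.37657e+02  1.91921e+02 -6.90000e-02] [1.2 0.4]
tray scene [ 5.36617e+02  1.92371e+02 -7.40000e-02] [1.08 1.09]
tray  [ 5.37029e+02  1.92219e+02 -7.20000e-02] [1.5  1.07]
rack [ 5.51817e+02  1.84366e+02 -1.00000e-02] [[-0.9, 1.04], [-0.0, 0.18], [-1.32, -0.06]]
tray in rack -14.86172593687986 7.711657841959207 -0.06271640591891564
top [ 587.5 -212.    36. ] 132.6 -0.096
scene [ 583.6 -212.6   36. ] 132.6 -0.162
```

View pics/t3.png

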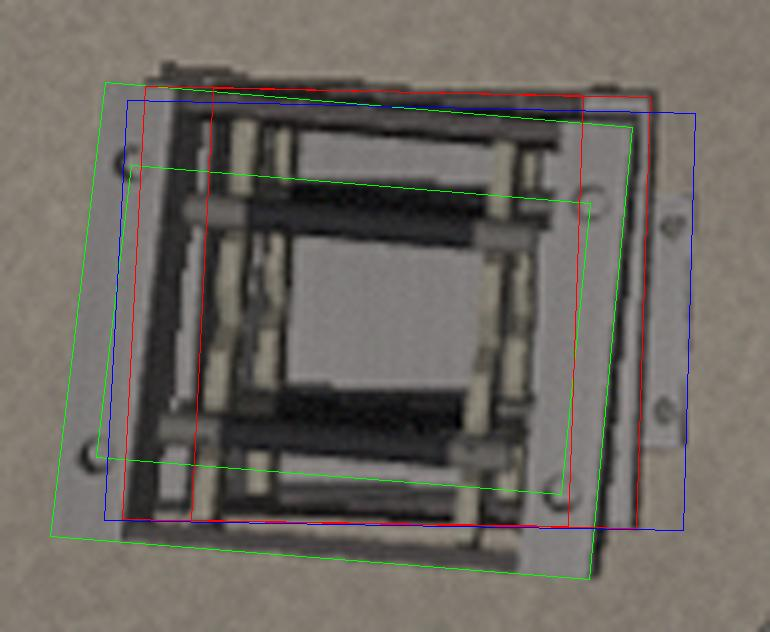

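View pics/s3.png

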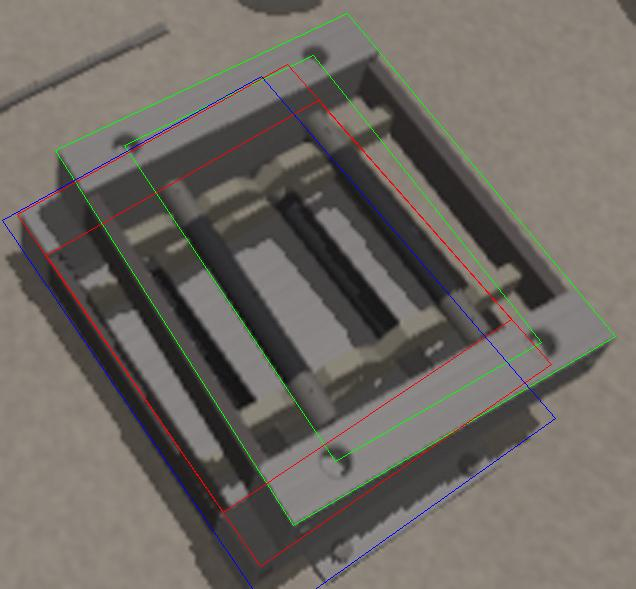

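```bash
python3 - <<'E'
from h import *
im=cv2.imread("pics/top0.png");crop(im,195,165,55,100,6,"a1");crop(im,130,162,115,30,6.5,"a2")
im=cv2.imread("pics/scene0.png");crop(im,272,275,90,135,4.4,"b1");crop(im,335,345,110,65,7,"b2")
a=cv2.imread("pics/a1.png");b=cv2.imread("pics/b1.png")
c=np.zeros((600,760,3),np.uint8);c[:a.shape[0],:a.shape[1]]=a;c[:b.shape[0],340:340+b.shape[1]]=b;cv2.imwrite("pics/ab.png",c)
E
```

```text
(no output)
```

View pics/ab.png

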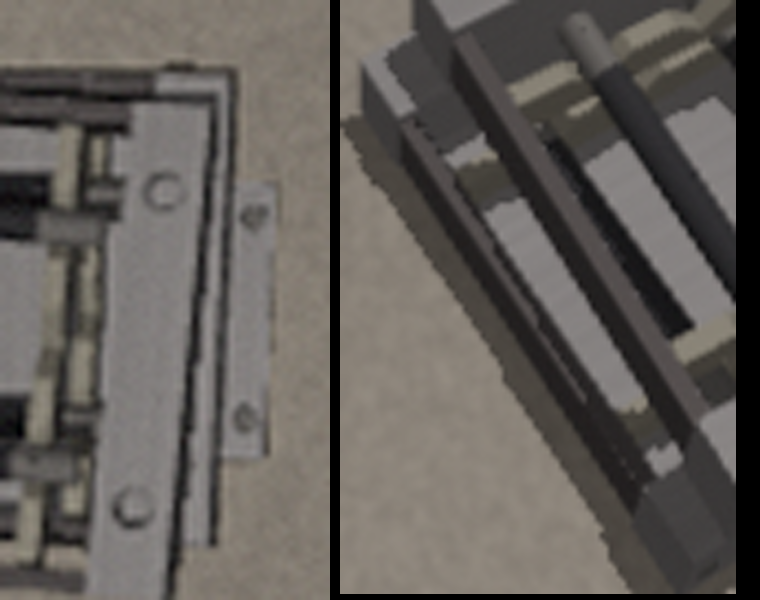

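View pics/b2.png

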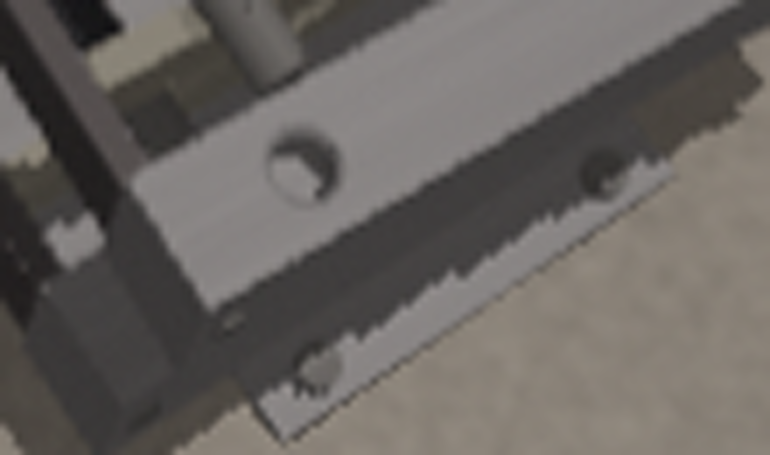

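View pics/a2.png

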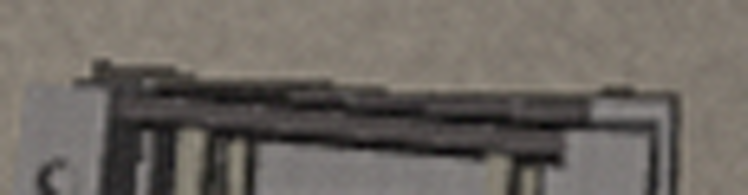

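```bash
python3 - <<'E'
from fit import *
def mk(x0,y0,k): return lambda x,y:np.array([x/k+x0-.5,y/k+y0-.5])
a=mk(195,165,6);b=mk(272,275,4.4);b2=mk(335,345,7)
obs=[("top",(90,-105,42),a(231,75)),("top",(-90,-105,42),a(211,545)),
("scene",(90,-105,42),b(22,57)),("scene",(90,-77,42),b(62,124)),("scene",(90,77,42),b2(45,285)),("scene",(90,105,42),b2(120,415))]
for z in(4,8):
  fl=[("top",(1,-122,z),a(277,183)),("top",(-1,-122,z),a(265,457)),("scene",(1,122,z),b2(285,440)),("scene",(-1,122,z),b2(675,170))]
  for sel in("top","scene",""):
    def f(p):
        r=[]
        for c,l,uv in obs:
            if sel in c:r+=list(proj(c,T(p[0],p[1],0,p[2],[l]))[0]-uv)
        for c,l,uv in fl:
            if sel in c:r+=list(proj(c,T(p[0],p[1],0,p[2],[(l[0]*p[3],l[1],l[2])]))[0]-uv)
        return np.array(r)
    s=least_squares(f,[560,190,0,55],loss="soft_l1");p=s.x
    print(z,sel,p.round(3),f(p).reshape(-1,2).round(1).tolist())
    P=np.array({"top":[537.66,191.92,-.069],"scene":[536.6,192.4,-.074],"":[537.03,192.22,-.072]}[sel])
    c,sn=np.cos(p[2]),np.sin(p[2]);d=P-p[:3];print("   tray in rack",round(c*d[0]+sn*d[1],1),round(-sn*d[0]+c*d[1],1),round(d[2],3))
np.save("rack.npy",p[:3])
for c,im,q in(("top",cv2.imread("pics/top0.png"),(115,160,140,115,5.5,"t3")),("scene",cv2.imread("pics/scene0.png"),(270,220,205,190,3.1,"s3"))):
    crop(im,*q,[(box(c,p,0,90,105,42),(0,0,255)),(box(c,p,0,90,77,42),(0,0,255)),(box(c,p,0,p[3],122,8),(255,0,0)),(box(c,p,42,90,105,42),(0,255,255))])
E
```

```text
4 top [ 5.53688e+02  1.84947e+02 -2.20000e-02  5.44160e+01] [[-0.1, 0.1], [-0.1, -0.1], [0.0, 0.0], [0.2, 0.0]]
   tray in rack -16.2 6.6 -0.047
4 scene [ 5.51975e+02  1.85853e+02 -2.90000e-02  5.46000e+01] [[-0.3, 0.7], [-0.5, -1.2], [-0.3, 0.1], [0.6, -1.0], [0.1, 0.2], [0.4, 0.7]]
   tray in rack -15.6 6.1 -0.045
4  [ 5.52757e+02  1.85367e+02 -2.20000e-02  5.46010e+01] [[-0.3, 0.4], [-0.3, 0.3], [-1.1, 1.2], [-1.2, -0.7], [-0.4, 0.3], [0.6, -0.8], [-0.2, 0.3], [-0.0, 0.4], [0.1, 0.1], [0.1, 0.2]]
   tray in rack -15.9 6.5 -0.05
8 top [ 5.53524e+02  1.84818e+02 -2.30000e-02  5.42240e+01] [[-0.0, 0.1], [-0.1, 0.0], [-0.0, -0.1], [0.1, -0.1]]
   tray in rack -16.0 6.7 -0.046
8 scene [ 5.52287e+02  1.86293e+02 -3.30000e-02  5.45400e+01] [[-0.2, 0.7], [-0.5, -1.2], [-0.6, 0.4], [0.2, -0.6], [0.3, -0.2], [1.0, 0.5]]
   tray in rack -15.9 5.6 -0.041
8  [ 5.53102e+02  1.85642e+02 -2.50000e-02  5.43800e+01] [[-0.3, 0.4], [-0.6, 0.3], [-1.1, 1.2], [-1.2, -0.7], [-0.7, 0.5], [0.2, -0.6], [-0.3, 0.2], [-0.3, 0.3], [0.3, -0.4], [0.5, -0.1]]
   tray in rack -16.2 6.2 -0.047
```

View pics/t3.png

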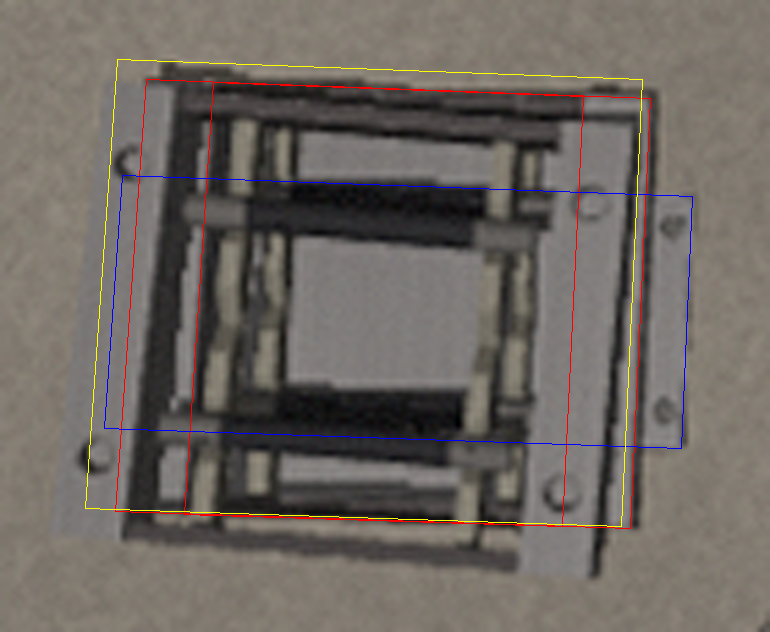

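View pics/s3.png

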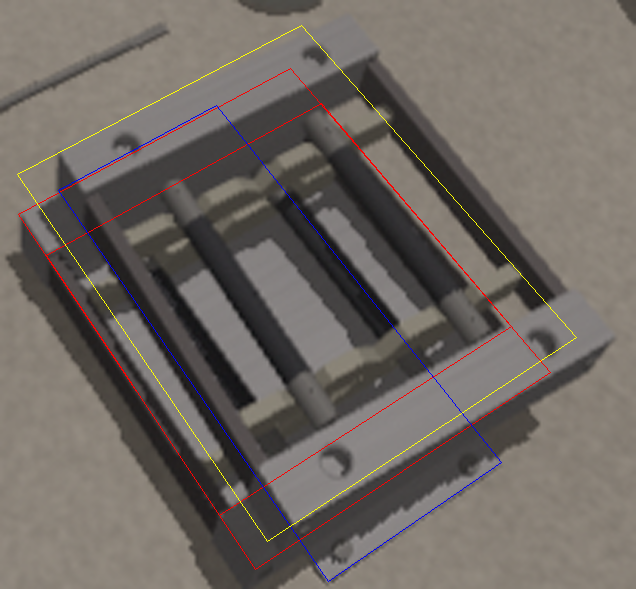

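Both views agree on the tray's place in the rack frame: about (-16.2, +6.4) mm, turned -0.047 rad. My plan is to grip the tray's -x strip at its middle, slide and turn the tray level into line, then release it so it drops. First I turn the tool 68.6° and move above the strip.

Emit:
step_arm(increments=[0,0,0,0,0,0.98,0.67,0,0,0,0,0,0.98,0.67,0,0,0,0,0,0.98,0.67,0,0,0,0,0,0.98,0.67,0,0,0,0,0,0.98,0.67,0,0,0,0,0,0.98,0.67,0,0,0,0,0,0.98,0.67,-0.52,0.273,0,0,0,0,0.67,-0.52,0.273,0,0,0,0,0.67,-0.52,0.273,0,0,0,0,0.67,-0.52,0.273,0,0,0,0,0.67,-0.52,0.273,0,0,0,0,0.67,-0.52,0.273,0,0,0,0,0.67,-0.52,0.273,0,0,0,0,0.67,-0.52,0.273,0,0,0,0,0.67,-0.52,0.273,0,0,0,0,0.67,-0.52,0.273,0,0,0,0,0.67,-0.52,0.273,0,0,0,0,0.67,-0.52,0.273,0,0,0,0,0.67], force=60)

```text
time_s: 2.48
ee_pos: [449.3, 197.7, 230.9]
eef_rot: [-3.141, 0.0, 1.499]
force: [0.5, 0.8, -0.0]
gripper_width: 0.33
```

Emit:
step_arm(increments=[0.013,0.015,0.42,0,0,0,0.67,0,0,0.42,0,0,0,0.67,0,0,0.42,0,0,0,0.67,0,0,0.42,0,0,0,0.67,0,0,0.42,0,0,0,0.67,0,0,0,0,0,0,0.67])

```text
time_s: 3.22
ee_pos: [448.2, 199.2, 103.1]
eef_rot: [-3.136, 0.001, 1.498]
force: [0.2, 0.3, 0.4]
gripper_width: 0.327
```

```bash
python3 - <<'E'
from h import *
im=cap("top","g1t");b=cap("scene","g1s");crop(b,270,190,205,200,3,"g1sc");crop(im,115,160,140,130,4.5,"g1tc")
print(ctrl.read_state()["ee_pos"])
E
```

```text
[450.4046802 199.6198339 105.7326119]
```

View pics/g1sc.png

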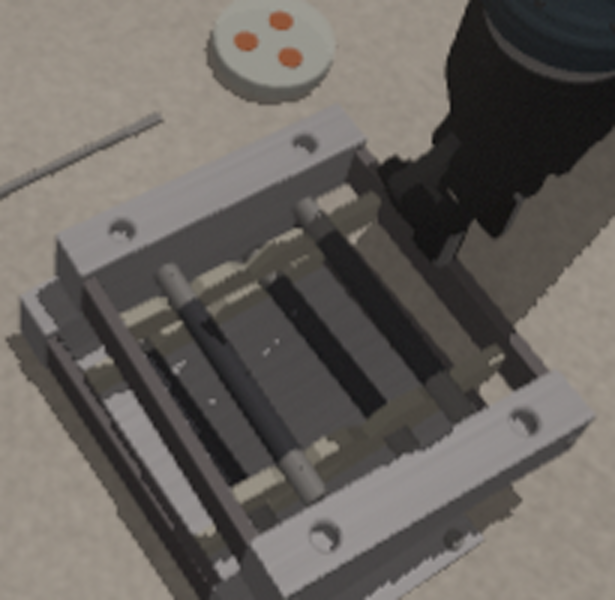

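The scene view shows the fingers at (430,215) in the crop, above the near strip and clear of the near bar. I descend now.

Emit:
step_arm(increments=[0,0,0.14,0,0,0,0.67,0,0,0.14,0,0,0,0.67,0,0,0.14,0,0,0,0.67,0,0,0.14,0,0,0,0.67,0,0,0.14,0,0,0,0.67,0,0,0.1,0,0,0,0.67,0,0,0,0,0,0,0.67,0,0,0,0,0,0,0.67])

```text
time_s: 4.32
ee_pos: [450.5, 199.6, 57.5]
eef_rot: [3.141, -0.0, 1.498]
force: [-0.1, -0.6, -0.3]
gripper_width: 0.329
```

Emit:
step_arm(increments=[0,0,0,0,0,0,0.8,0,0,0,0,0,0,1,0,0,0,0,0,0,1,0,0,0,0,0,0,1,0,0,0,0,0,0,1], force=60)

```text
time_s: 4.95
ee_pos: [450.4, 199.6, 57.6]
eef_rot: [3.141, -0.0, 1.498]
force: [-1.7, 0.3, 4.5]
gripper_width: 0.084
```

```bash
python3 - <<'E'
from h import *
b=cap("scene","g2s");crop(b,270,190,205,200,3,"g2sc")
s=ctrl.read_state();print(s["ee_pos"],s["eef_rot"],s["force"],s["torque"],s["gripper_width"]*85)
E
```

```text
[450.4573068  199.62105209  57.60245297] [ 3.14116983e+00 -1.22405811e-04  1.49842672e+00] [-1.84778825 -0.46158564  4.26854346] [-0.02782974  0.16625774 -0.08454588] 7.112361528245119
```

View pics/g2sc.png

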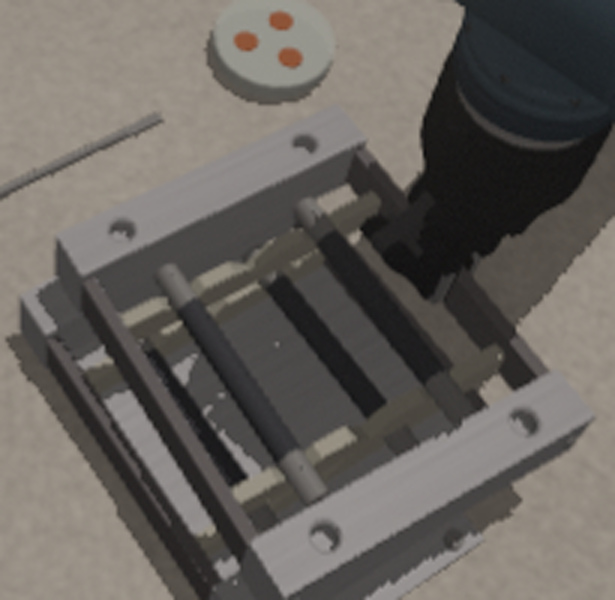

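Emit:
step_arm(increments=[-0.027,0.036,0,0,0,-0.045,1,-0.027,0.036,0,0,0,-0.045,1,-0.027,0.036,0,0,0,-0.045,1,-0.027,0.036,0,0,0,-0.045,1,-0.027,0.036,0,0,0,-0.045,1,-0.027,0.036,0,0,0,-0.045,1,0,0,0,0,0,0,1,0,0,0,0,0,0,1])

```text
time_s: 6.0
ee_pos: [463.1, 189.2, 56.5]
eef_rot: [3.14, -0.0, 1.545]
force: [6.5, 1.4, -9.1]
gripper_width: 0.084
```

```bash
python3 - <<'E'
from h import *
b=cap("scene","g3s");crop(b,270,190,205,200,3,"g3sc");b=cap("top","g3t");crop(b,115,160,140,115,5.5,"g3tc")
s=ctrl.read_state();print(s["ee_pos"],s["eef_rot"],s["force"],s["torque"],s["gripper_width"]*85)
E
```

```text
[463.12307988 188.86224804  56.419364  ] [3.14022624e+00 2.61236890e-04 1.54500465e+00] [ 7.73908098  0.52245897 -9.78499258] [ 0.02083688 -0.64397031 -0.14100499] 6.904722898786461
```

View pics/g3sc.png

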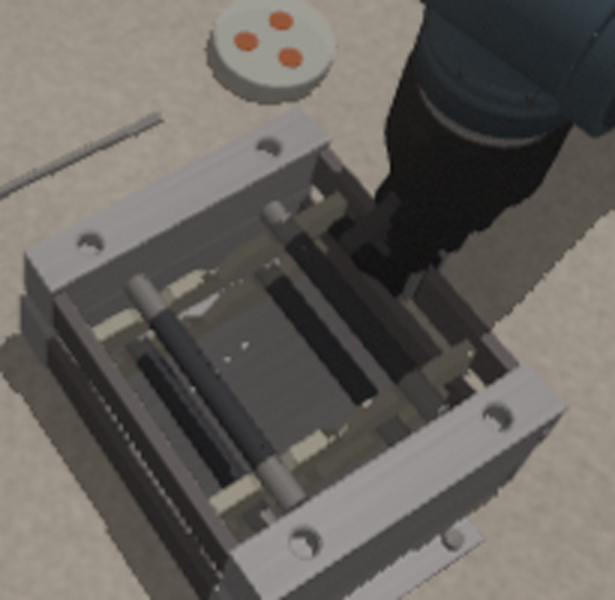

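View pics/g3tc.png

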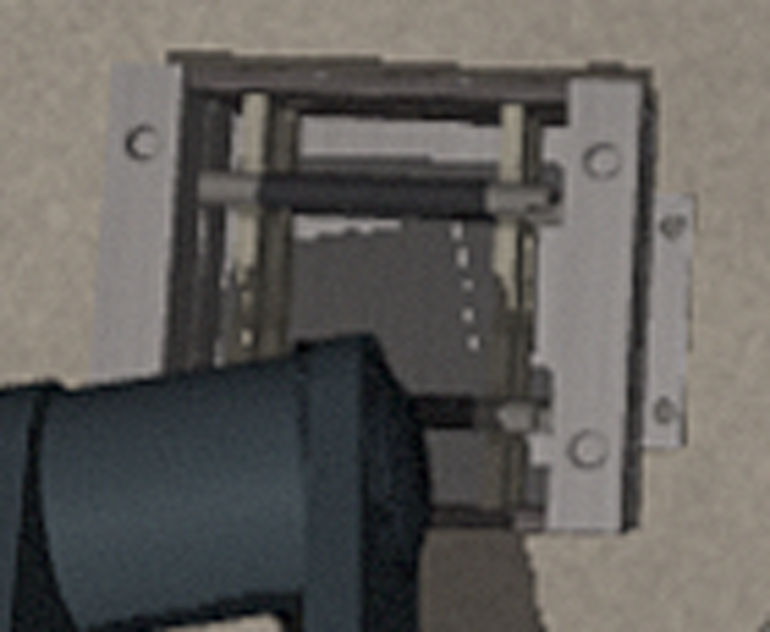

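```bash
python3 - <<'E'
from fit import *
def mk(x0,y0,k): return lambda x,y:np.array([x/k+x0-.5,y/k+y0-.5])
t=mk(115,160,5.5); s=mk(270,190,3)
tr=[("top",(58,91,42),t(144,142)),("top",(58,-91,42),t(602,160)),("top",(-58,-91,42),t(588,450)),
("top",(90,105,42),t(110,62)),("top",(90,-105,42),t(645,80)),("top",(-90,-105,42),t(622,531)),
("scene",(-58,-91,42),s(268,146)),("scene",(58,-91,42),s(90,241)),("scene",(58,91,42),s(303,541)),("scene",(-58,91,42),s(497,414)),
("scene",(90,-105,42),s(25,254)),("scene",(-90,105,42),s(565,407)),("scene",(90,77,42),s(233,552))]
R=np.load("rack.npy")
for z in(50,42):
  for sel in("top","scene",""):
    p,r=fit([o for o in tr if sel in o[0]],z,[550,200,0]);d=p-R;c,sn=np.cos(R[2]),np.sin(R[2])
    print(z,sel,p.round(3),np.abs(r).max(0).round(2),(r**2).mean()**.5,"in rack",round(c*d[0]+sn*d[1],1),round(-sn*d[0]+c*d[1],1),round(d[2],3))
E
```

```text
50 top [ 5.50546e+02  1.84974e+02 -2.40000e-02] [0.63 0.25] 0.2802422061026515 in rack -2.5 -0.7 0.002
50 scene [ 5.50030e+02  1.86064e+02 -2.20000e-02] [1.06 1.36] 0.6699853354223307 in rack -3.1 0.3 0.003
50  [ 5.50239e+02  1.85715e+02 -2.30000e-02] [1.21 1.52] 0.5810257419173717 in rack -2.9 0.0 0.003
42 top [ 5.51608e+02  1.86216e+02 -2.40000e-02] [1.01 0.42] 0.455090446382797 in rack -1.5 0.5 0.001
42 scene [ 5.46945e+02  1.84119e+02 -2.00000e-02] [1.06 1.21] 0.6306194351009056 in rack -6.1 -1.7 0.005
42  [ 5.48107e+02  1.84740e+02 -1.70000e-02] [1.32 2.07] 1.0636177968157134 in rack -5.0 -1.0 0.008
```

The tray is now at about (-3, 0) mm and 0.00 rad in the rack frame, still up, with its weight starting to hang in the grip. I push the last 3 mm and then release.

Emit:
step_arm(increments=[0,0.018,0,0,0,0,1,0,0.018,0,0,0,0,1,0,0.014,0,0,0,0,1,0,0,0,0,0,0,1,0,0,0,0,0,0,1])

```text
time_s: 6.72
ee_pos: [464.6, 188.9, 56.5]
eef_rot: [-3.139, 0.0, 1.546]
force: [2.0, -2.0, -9.7]
gripper_width: 0.083
```

Emit:
step_arm(increments=[0,0,0,0,0,0,0.88,0,0,0,0,0,0,0.8,0,0,0,0,0,0,0.7,0,0,0,0,0,0,0.7])

```text
time_s: 7.22
ee_pos: [466.4, 189.3, 58.0]
eef_rot: [3.14, -0.0, 1.546]
force: [0.5, 0.0, -0.1]
gripper_width: 0.297
```

```bash
python3 - <<'E'
from h import *
b=cap("scene","g4s");crop(b,270,190,205,200,3,"g4sc");b=cap("top","g4t");crop(b,115,160,140,115,5.5,"g4tc")
s=ctrl.read_state();print(s["ee_pos"],s["eef_rot"],s["force"],s["torque"],s["gripper_width"]*85)
E
```

```text
[465.99172428 189.22168703  57.63095965] [ 3.14076455e+00 -1.82593412e-04  1.54572342e+00] [ 0.34520376 -0.00647517 -0.74120529] [ 0.02855561 -0.02399182  0.01046786] 25.6113883827942
```

View pics/g4sc.png

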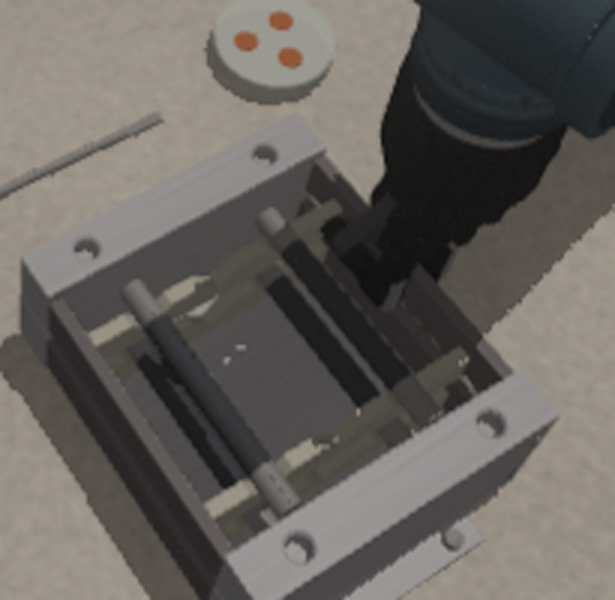

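View pics/g4tc.png

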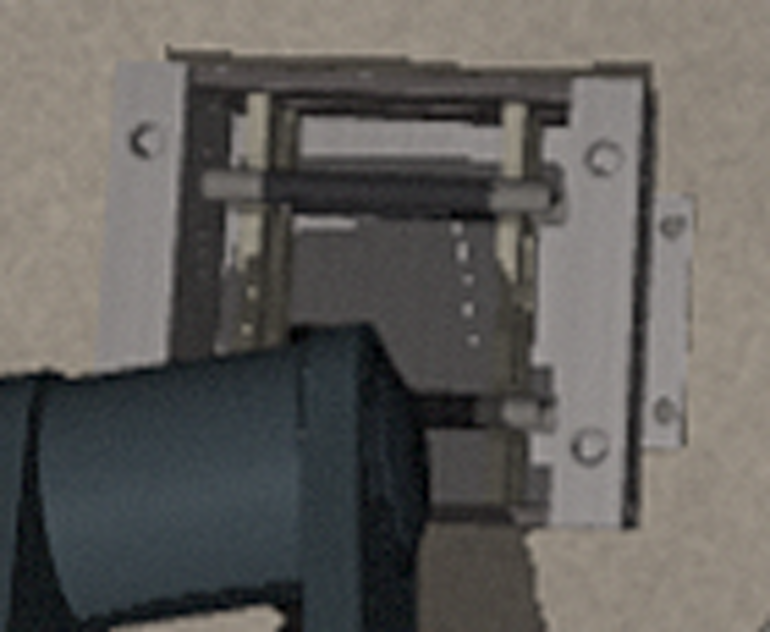

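The tray appears to have dropped: the rails look flush in the scene crop at (40,330). I retract straight up and measure with a clear view.

Emit:
step_arm(increments=[0,0,-0.15,0,0,0,0.7,0,0,-0.3,0,0,0,0.7,0,0,-0.5,0,0,0,0.7,0,0,-0.6,0,0,0,0.7,0,0,-0.6,0,0,0,0.6,-0.4,0,-0.5,0,0,0,0.5,-0.6,0.1,0,0,0,0,0.45,-0.6,0.1,0,0,0,0,0.45,-0.6,0.1,0,0,0,0,0.45,-0.6,0.1,0,0,0,0,0.45,-0.6,0.1,0,0,0,0,0.45,-0.6,0.1,0,0,0,0,0.45,-0.6,0.1,0,0,0,0,0.45,-0.6,0.1,0,0,0,0,0.45,0,0,0,0,0,0,0.45,0,0,0,0,0,0,0.45])

```text
time_s: 9.32
ee_pos: [505.8, -123.7, 217.1]
eef_rot: [3.141, 0.0, 1.546]
force: [-0.1, -0.1, 0.3]
gripper_width: 0.552
```

```bash
python3 - <<'E'
from h import *
b=cap("scene","g5s");crop(b,255,220,205,190,3.1,"g5sc");b=cap("top","g5t");crop(b,115,160,140,115,5.5,"g5tc")
s=ctrl.read_state();print(s["ee_pos"],s["eef_rot"],s["force"],s["joint_positions"],s["gripper_width"]*85)
E
```

```text
[ 505.72093561 -123.11471703  216.73776092] [3.14118218e+00 2.73875554e-05 1.54675940e+00] [ 0.19934886  0.29512322 -0.22457336] [-4.56930706e-01 -4.72814160e-02  1.90012298e+00  1.53410141e-04
  1.28836699e+00 -4.32936514e-01] 46.78785441534612
```

View pics/g5sc.png

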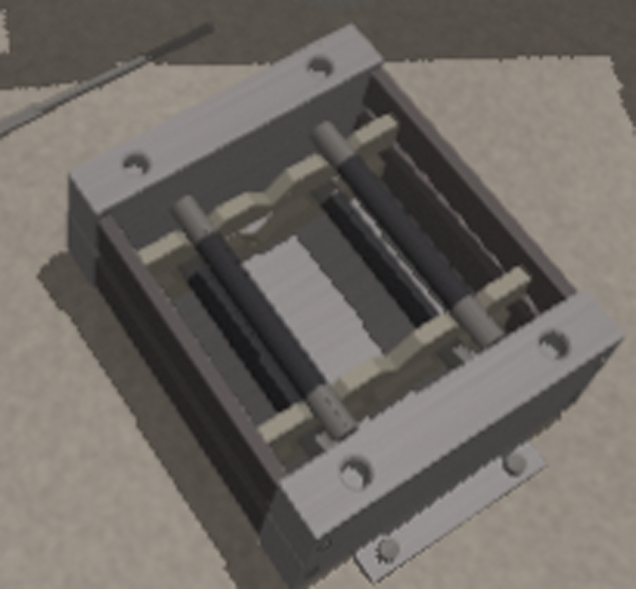

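View pics/g5tc.png

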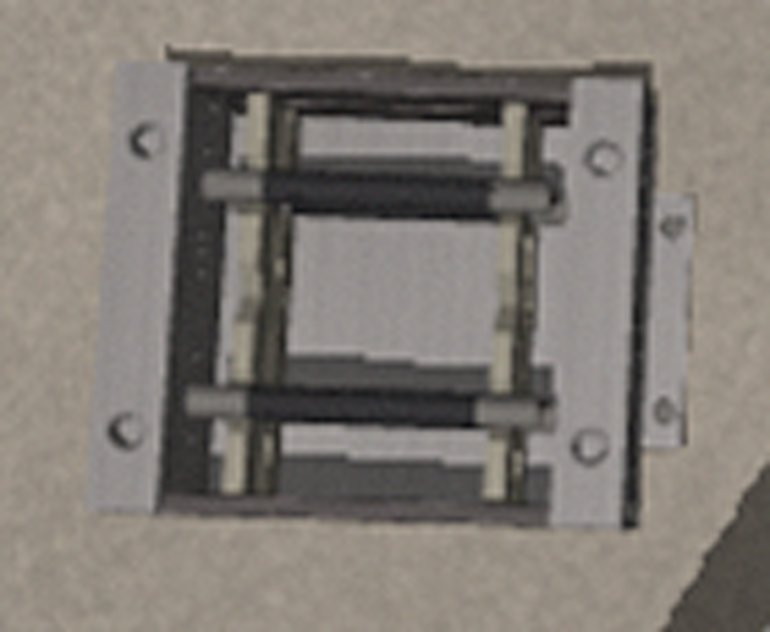

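View pics/g5t.png

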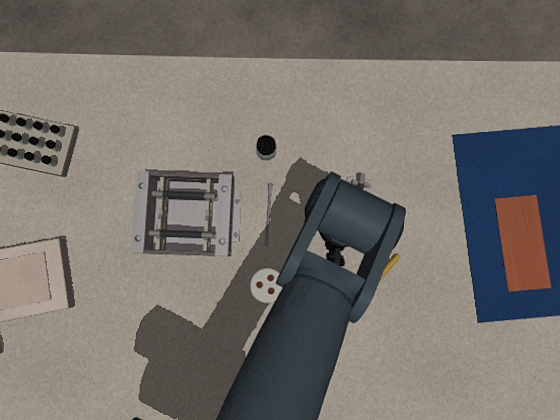

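```bash
python3 - <<'E'
from fit import *
def mk(x0,y0,k): return lambda x,y:np.array([x/k+x0-.5,y/k+y0-.5])
t=mk(115,160,5.5); s=mk(255,220,3.1)
tr=[("top",(58,91,42),t(147,140)),("top",(-58,91,42),t(126,430)),("top",(58,-91,42),t(603,158)),("top",(-58,-91,42),t(590,445)),
("top",(90,105,42),t(118,60)),("top",(90,-105,42),t(645,78)),("top",(-90,-105,42),t(621,526)),("top",(-90,105,42),t(88,511)),
("scene",(-58,-91,42),s(319,66)),("scene",(58,-91,42),s(136,162)),("scene",(58,91,42),s(356,472)),("scene",(-58,91,42),s(555,345)),
("scene",(90,-105,42),s(68,177)),("scene",(-90,105,42),s(622,338)),("scene",(-90,-105,42),s(352,24)),("scene",(90,105,42),s(318,537))]
R=np.load("rack.npy")
def rep(z,sel):
    p,r=fit([o for o in tr if sel in o[0]],z,[550,200,0]);d=p-R;c,sn=np.cos(R[2]),np.sin(R[2])
    print(z,sel,p.round(3),np.abs(r).max(0).round(2),round((r**2).mean()**.5,2),"in rack",round(c*d[0]+sn*d[1],1),round(-sn*d[0]+c*d[1],1),round(d[2],3))
for z in(50,46,42,38):
  for sel in("top","scene",""): rep(z,sel)
# spare bar: ends' silhouette centres; end-face tops
tb=mk(330,165,7); sb=mk(175,140,7)
im=cv2.imread("pics/top0.png")
# dark/grey boundaries and end extents along axis: use mid of silhouette edges
B=[("top",(0,70,7),tb(213,57)),("top",(0,-70,5),tb(178,470)),("top",(0,46,7),tb(218,130)),("top",(0,-46,7),tb(185,402)),
 ("scene",(0,70,2),sb(98,265)),("scene",(0,-70,2),sb(560,125)),]
for sel in("top",""):
  p,r=fit([o for o in B if sel in o[0]],34,[585,-212,-1.7]);print("bar",sel,p.round(3),r.round(1).tolist())
for c,f,a in(("top","top0",(330,165,60,75,7,"c1")),("scene","scene0",(175,140,95,65,7,"c2"))):
    L=lambda y,h,z:(proj(c,T(p[0],p[1],34,p[2],[(a0,b0,z) for a0,b0 in((7,70),(7,-70),(-7,-70),(-7,70),(7,70))])),(0,255,0))
    crop(cv2.imread(f"pics/{f}.png"),*a,[L(0,0,0)])
E
```

```text
50 top [ 5.51901e+02  1.83892e+02 -2.40000e-02] [0.75 0.51] 0.36 in rack -1.2 -1.8 0.001
50 scene [ 5.54268e+02  1.87799e+02 -2.80000e-02] [2.46 2.13] 1.08 in rack 1.1 2.2 -0.003
50  [ 5.53065e+02  1.86213e+02 -2.70000e-02] [2.26 3.17] 1.19 in rack -0.1 0.6 -0.002
46 top [ 5.52337e+02  1.84661e+02 -2.40000e-02] [0.54 0.37] 0.25 in rack -0.7 -1.0 0.001
46 scene [ 5.52637e+02  1.86657e+02 -2.80000e-02] [1.85 1.87] 0.81 in rack -0.5 1.0 -0.003
46  [ 5.52431e+02  1.85903e+02 -2.60000e-02] [1.58 2.19] 0.72 in rack -0.7 0.2 -0.001
42 top [ 5.52771e+02  1.85432e+02 -2.40000e-02] [0.5  0.28] 0.22 in rack -0.3 -0.2 0.001
42 scene [ 5.51078e+02  1.85534e+02 -2.70000e-02] [1.23 1.54] 0.62 in rack -2.0 -0.2 -0.002
42  [ 5.51743e+02  1.85569e+02 -2.60000e-02] [0.93 1.22] 0.55 in rack -1.4 -0.1 -0.0
38 top [ 5.53200e+02  1.86205e+02 -2.40000e-02] [0.7  0.43] 0.28 in rack 0.1 0.6 0.001
38 scene [ 5.49588e+02  1.84476e+02 -2.60000e-02] [0.85 1.19] 0.6 in rack -3.5 -1.3 -0.001
38  [ 5.50912e+02  1.85296e+02 -2.50000e-02] [1.09 2.05] 0.86 in rack -2.2 -0.4 0.001
bar top [ 586.147 -211.266   -1.674] [[0.7, -0.1], [-0.0, 0.6], [-0.9, -0.4], [0.1, -0.1]]
bar  [ 585.361 -211.655   -1.696] [[1.5, 0.3], [-0.5, 0.9], [-0.3, -0.0], [-0.1, 0.2], [-0.3, 1.7], [-0.7, -0.3]]
```

View pics/c1.png

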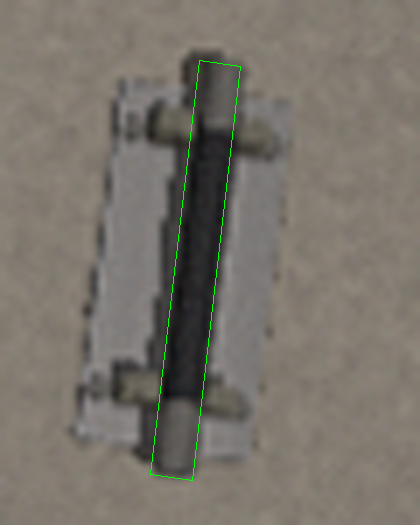

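View pics/c2.png

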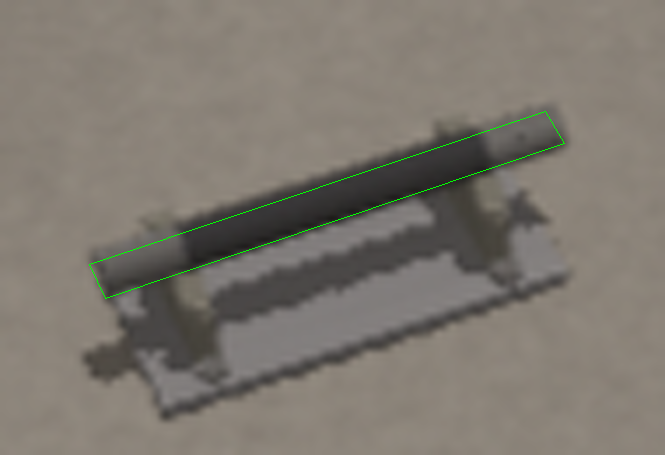

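The fits put the tray home at z = 42: the top fit has 0.2 px rms and sits at about (-0.3, -0.2) mm in the rack frame. Both bars are in their cradles. The spare bar is at about (586, -212), with its axis 0.12 rad off world x. I turn the tool and go above it.

Emit:
step_arm(increments=[0,0,0,0,0,0.955,0.45,0,0,0,0,0,0.955,0.45,0,0,0,0,0,0.955,0.45,0,0,0,0,0,0.955,0.45,0,0,0,0,0,0.955,0.45,0,0,0,0,0,0.955,0.45,0,0,0,0,0,0.955,0.45,0,0,0,0,0,0.955,0.45,0,0,0,0,0,0.955,0.45,0,0,0,0,0,0.955,0.45,0.215,0.187,0.24,0,0,0,0.45,0.215,0.187,0.24,0,0,0,0.45,0.215,0.187,0.24,0,0,0,0.45,0.215,0.187,0.24,0,0,0,0.45,0.215,0.187,0.24,0,0,0,0.45,0.215,0.187,0.24,0,0,0,0.45,0.215,0.187,0.24,0,0,0,0.45,0,0,0,0,0,0,0.45,0,0,0,0,0,0,0.45], force=50)

```text
time_s: 11.8
ee_pos: [585.9, -212.0, 116.0]
eef_rot: [-3.142, -0.0, -0.12]
force: [0.2, 0.3, -0.2]
gripper_width: 0.554
```

```bash
python3 - <<'E'
from h import *
b=cap("scene","p1s");crop(b,160,100,140,110,5,"p1sc")
s=ctrl.read_state();print(s["ee_pos"],s["eef_rot"],s["joint_positions"])
E
```

```text
[ 586.01096761 -212.09430263  116.30248817] [ 3.14137328e+00 -6.69498773e-04 -1.20220322e-01] [-5.28963689e-01  3.07224624e-01  1.70557153e+00  7.17029456e-05
  1.12809496e+00  1.16202234e+00]
```

View pics/p1sc.png

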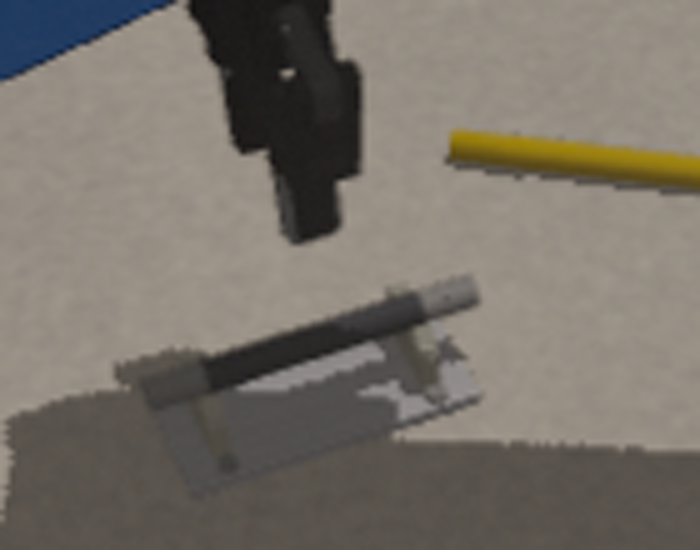

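The scene crop shows the gripper above the bar, with the yellow rod well off at (450,150). I descend and grip.

Emit:
step_arm(increments=[0,0,0.28,0,0,0,0.45,0,0,0.28,0,0,0,0.45,0,0,0.28,0,0,0,0.45,0,0,0.28,0,0,0,0.45,0,0,0.28,0,0,0,0.45,0,0,0.1,0,0,0,0.45,0,0,0.1,0,0,0,0.45,0,0,0.08,0,0,0,0.45,0,0,0,0,0,0,0.45,0,0,0,0,0,0,0.45])

```text
time_s: 13.1
ee_pos: [586.2, -213.0, 15.1]
eef_rot: [3.141, -0.001, -0.121]
force: [0.3, 0.1, 0.1]
gripper_width: 0.55
```

```bash
python3 - <<'E'
from h import *
b=cap("scene","p2s");crop(b,160,100,140,110,5,"p2sc")
s=ctrl.read_state();print(s["ee_pos"],s["force"])
E
```

```text
[ 586.24009488 -213.0126097    15.15387334] [-0.4336805  -0.155129    0.31441053]
```

View pics/p2sc.png

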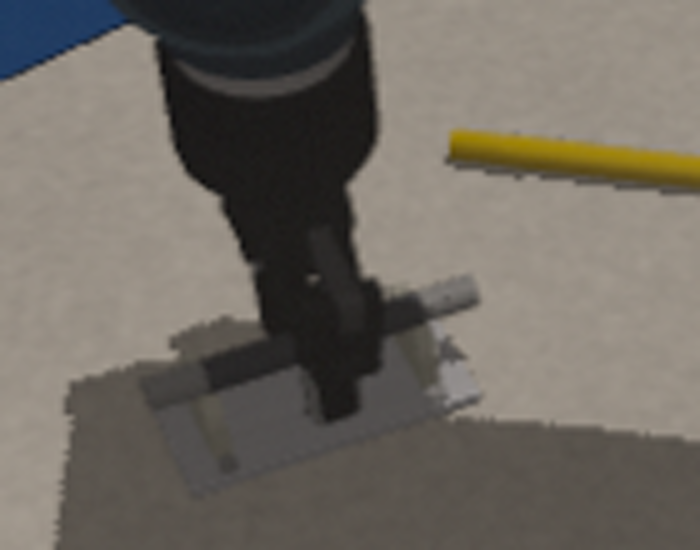

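The fingers straddle the bar near its middle, so I close and lift.

Emit:
step_arm(increments=[0,0,0,0,0,0,0.7,0,0,0,0,0,0,0.9,0,0,0,0,0,0,1,0,0,0,0,0,0,1,0,0,0,0,0,0,1,0,0,-0.15,0,0,0,1,0,0,-0.3,0,0,0,1,0,0,-0.5,0,0,0,1,0,0,-0.5,0,0,0,1,0,0,-0.5,0,0,0,1,0,0,-0.5,0,0,0,1,0,0,0,0,0,0,1,0,0,0,0,0,0,1], force=50)

```text
time_s: 14.78
ee_pos: [585.3, -212.6, 160.8]
eef_rot: [-3.141, 0.001, -0.121]
force: [-0.4, 0.4, -2.2]
gripper_width: 0.141
```

```bash
python3 - <<'E'
from h import *
b=cap("scene","p3s");crop(b,120,0,200,200,3,"p3sc")
s=ctrl.read_state();print(s["ee_pos"],s["eef_rot"],s["force"],s["torque"],s["gripper_width"]*85)
E
```

```text
[ 584.96036718 -212.38271646  160.05083852] [-3.14057855e+00  2.55554424e-03 -1.21173643e-01] [-0.16290774  0.2752313  -2.5384748 ] [-0.0463531   0.03193572  0.01780246] 12.174707941645275
```

View pics/p3sc.png

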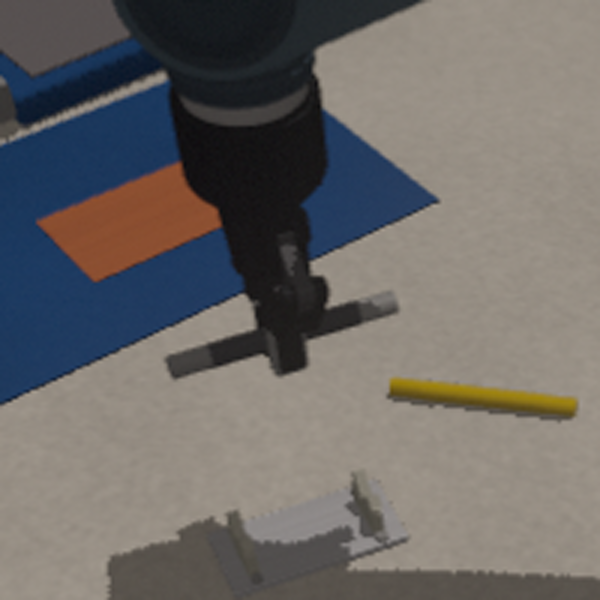

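```bash
python3 - <<'E'
from h import *
from scipy.optimize import least_squares
uv=[np.array([172,366])/3+[120,0]-.5,np.array([397,301])/3+[120,0]-.5]
psi=-.121;tx=np.array([np.cos(psi),np.sin(psi),0])
# along-bar coordinate s of each end on axis, with pitch e
def f(p):
    c=np.array([585,-212.4,179])+[0,0,0]
    ax=tx*np.cos(p[1])+np.array([0,0,np.sin(p[1])])
    return np.r_[proj("scene",c+ax*(p[0]+70))[0]-uv[0],proj("scene",c+ax*(p[0]-70))[0]-uv[1]]
s=least_squares(f,[0,0]);print(s.x,s.fun)
E
```

```text
[-3.82450108  0.01513707] [0.24100704 0.76335514 0.1872374  0.7224648 ]
```

Emit:
step_arm(increments=[0,0,0,0,0,-0.955,1,0,0,0,0,0,-0.955,1,0,0,0,0,0,-0.955,1,0,0,0,0,0,-0.955,1,0,0,0,0,0,-0.955,1,0,0,0,0,0,-0.955,1,0,0,0,0,0,-0.955,1,0,0,0,0,0,-0.955,1,0,0,0,0,0,-0.955,1,0,0,0,0,0,-0.955,1])

```text
time_s: 16.08
ee_pos: [584.9, -212.4, 159.5]
eef_rot: [-3.138, -0.002, 1.551]
force: [-0.0, -0.1, -0.8]
gripper_width: 0.144
```

Emit:
step_arm(increments=[0.555,-0.059,0,0,0,0,1,0.555,-0.059,0,0,0,0,1,0.555,-0.059,0,0,0,0,1,0.555,-0.059,0,0,0,0,1,0.555,-0.059,0,0,0,0,1,0.555,-0.059,0,0,0,0,1,0.555,-0.059,0,0,0,0,1,0.555,-0.059,0,0,0,0,1,0.555,-0.059,0,0,0,0,1,0.555,-0.059,0,0,0,0,1,0.555,-0.059,0,0,0,0,1,0.555,-0.059,0,0,0,0,1,0,0,0,0,0,0,1,0,0,0,0,0,0,1,0,0,0,0,0,0,1])

```text
time_s: 17.95
ee_pos: [553.4, 186.8, 161.1]
eef_rot: [-3.141, 0.0, 1.544]
force: [0.8, 0.9, -2.1]
gripper_width: 0.145
```

```bash
python3 - <<'E'
from h import *
b=cap("scene","q1s");crop(b,255,150,205,250,2.4,"q1sc")
s=ctrl.read_state();print(s["ee_pos"],s["eef_rot"],s["gripper_width"]*85)
E
```

```text
[553.54027734 186.74968566 161.3356887 ] [-3.14098197e+00  2.07593283e-04  1.54426577e+00] 11.781339759945327
```

View pics/q1sc.png

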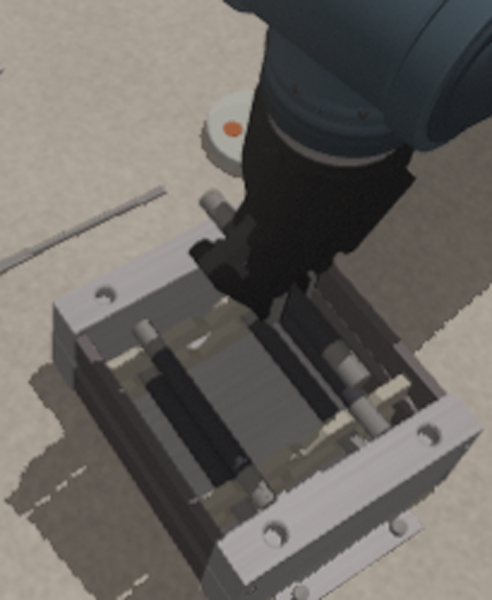

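```bash
python3 - <<'E'
from h import *
b=cv2.imread("pics/q1s.png");crop(b,325,220,95,110,5.5,"q1a")
f=lambda s:proj("scene",np.array([553.5,186.75,180.3])+s*np.array([.0268,.9996,0]))[0]
for s in(-76,-73,-70,-67,-64,64,67,70):print(s,((f(s)-[325,220]+.5)*5.5).round())
E
```

```text
-76 [82. 56.]
-73 [89. 64.]
-70 [96. 72.]
-67 [102.  80.]
-64 [109.  88.]
64 [434. 480.]
67 [442. 490.]
70 [451. 500.]
```

View pics/q1a.png

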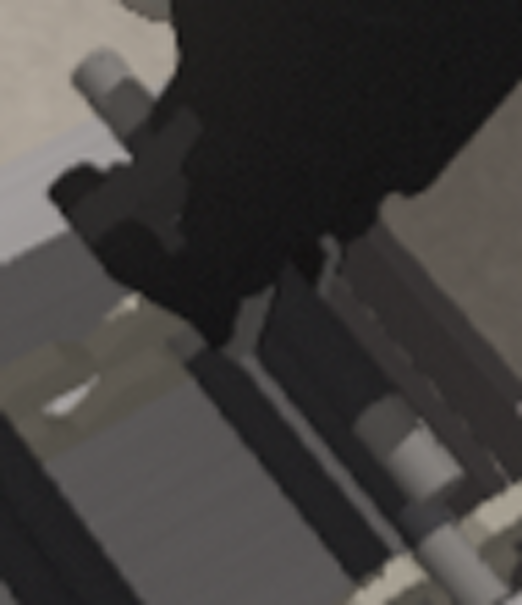

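Emit:
step_arm(increments=[0.033,-0.02,0.2,0,0,0,1,0,0,0.28,0,0,0,1,0,0,0.28,0,0,0,1,0,0,0.28,0,0,0,1,0,0,0.28,0,0,0,1,0,0,0.2,0,0,0,1,0,0,0.1,0,0,0,1,0,0,0,0,0,0,1,0,0,0,0,0,0,1])

```text
time_s: 19.12
ee_pos: [552.9, 189.8, 65.2]
eef_rot: [3.14, -0.0, 1.546]
force: [-0.1, 0.2, -1.6]
gripper_width: 0.142
```

```bash
python3 - <<'E'
from h import *
b=cap("scene","q2s");crop(b,300,200,150,150,4,"q2sc")
s=ctrl.read_state();print(s["ee_pos"],s["eef_rot"],s["force"])
E
```

```text
[552.97094163 189.79442215  65.27245736] [ 3.14012225e+00 -2.13222381e-04  1.54568817e+00] [ 0.17113293 -1.09495087 -1.15140231]
```

View pics/q2sc.png

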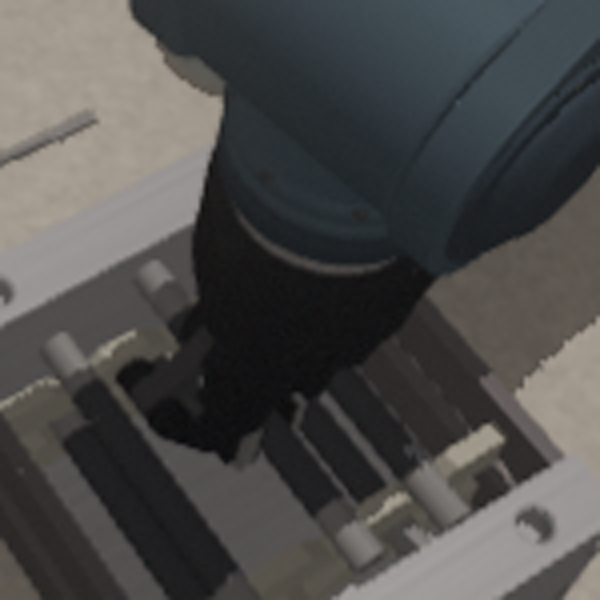

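Emit:
step_arm(increments=[-0.015,-0.01,0.1,0,0,0,1,0,0,0.08,0,0,0,1,0,0,0.08,0,0,0,1,0,0,0.05,0,0,0,1,0,0,0,0,0,0,1,0,0,0,0,0,0,1])

```text
time_s: 19.92
ee_pos: [551.5, 188.8, 45.7]
eef_rot: [-3.141, 0.0, 1.546]
force: [-1.9, -0.8, -1.5]
gripper_width: 0.142
```

Emit:
step_arm(increments=[0,0,0.02,0,0,0,1,0,0,0,0,0,0,1])

```text
time_s: 20.18
ee_pos: [551.6, 188.7, 45.5]
eef_rot: [-3.141, 0.0, 1.546]
force: [-5.1, -2.0, 6.2]
gripper_width: 0.145
```

The bar is seated, with a 6 N contact force. I release to a narrow opening and retract straight up.

Emit:
step_arm(increments=[0,0,0,0,0,0,0.8,0,0,0,0,0,0,0.72,0,0,0,0,0,0,0.68,0,0,0,0,0,0,0.68,0,0,-0.08,0,0,0,0.68,0,0,-0.15,0,0,0,0.68,0,0,-0.3,0,0,0,0.68,0,0,-0.5,0,0,0,0.68,0,0,-0.6,0,0,0,0.68,0,0,-0.6,0,0,0,0.68,-0.5,-0.3,0,0,0,0,0.68,-0.6,-0.3,0,0,0,0,0.68,-0.6,-0.3,0,0,0,0,0.68,-0.6,-0.3,0,0,0,0,0.68,-0.6,0,0,0,0,0,0.68,-0.6,0,0,0,0,0,0.68,-0.6,0,0,0,0,0,0.68,0,0,0,0,0,0,0.68,0,0,0,0,0,0,0.68])

```text
time_s: 22.55
ee_pos: [473.7, -55.1, 179.3]
eef_rot: [3.141, 0.0, 1.545]
force: [-0.2, 0.5, 0.7]
gripper_width: 0.318
```

```bash
python3 - <<'E'
from h import *
b=cap("scene","z1s");crop(b,255,220,205,190,3.1,"z1sc");b=cap("top","z1t");crop(b,115,160,140,115,5.5,"z1tc")
s=ctrl.read_state();print(s["time_s"],s["ee_pos"],s["force"],s["gripper_width"])
E
```

```text
22.65 [473.66209156 -54.55332172 178.88827023] [-0.05867217  0.86820549 -0.37607355] 0.31699968653495875
```

View pics/z1sc.png

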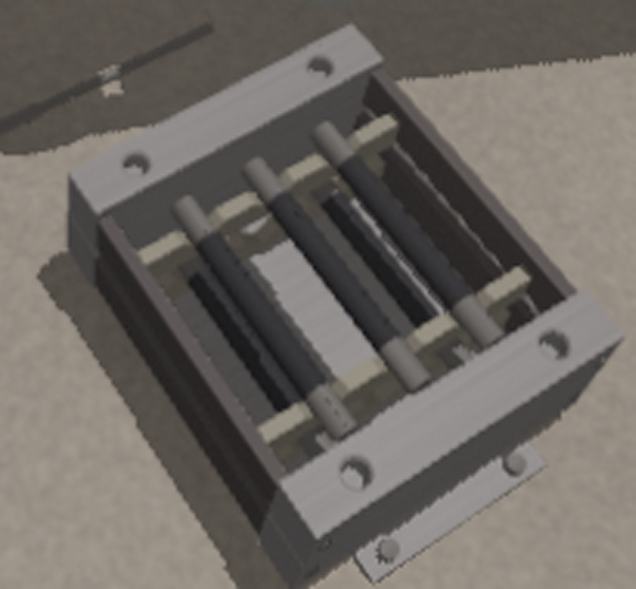

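View pics/z1tc.png

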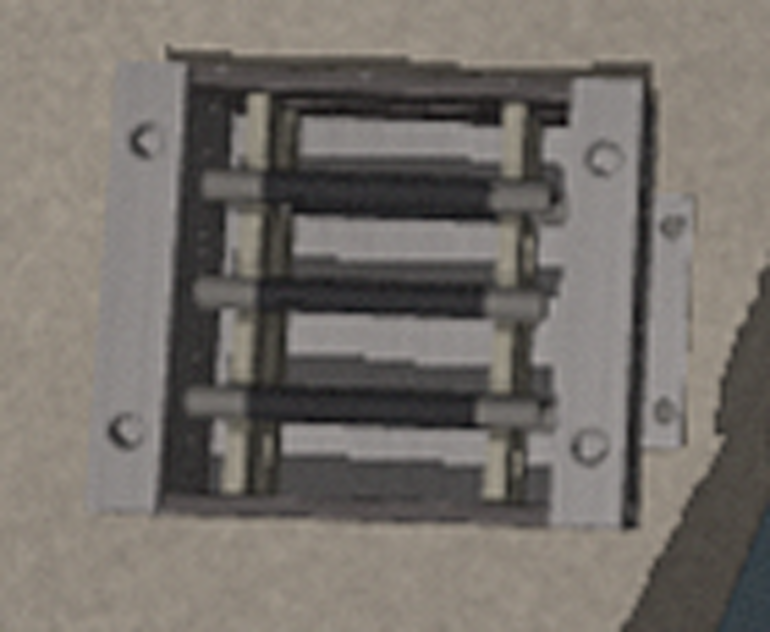

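View pics/z1t.png

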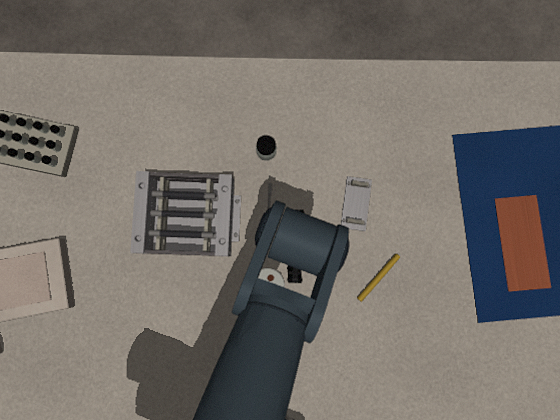

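The top crop shows the spare bar at (370,297), midway between and level with its two neighbours at (380,195) and (365,405). The tray edges have not moved, and the gripper is clear. I hand the job in.

```bash
python3 -c "
from plant import ctrl
print(ctrl.finish_job())"
```

```text
the job is handed in; nothing more can be done
None
```

The tray is home on the rack and the spare bar lies in its middle V-cradles. I handed the job in at 22.7 s of the 67 s allowed, and no verdict was reported.

**Tray:** I gripped the tray's near side strip and slid it about 16 mm along and 6 mm across, turning it 0.047 rad. I then let go and it dropped in.
- **Height:** The top-camera fit was best at the home height of 42 mm, and no gap shows between the rails.
- **Position:** That fit puts the tray about 0.3 mm and 0.001 rad off the rack. The scene camera alone puts it about 2 mm off in x, which is within that camera's calibration error. Its residual was nearly flat with height, so it does not settle the height on its own.

**Spare bar:** I took the steel bar from the rest and left the yellow look-alike alone. I laid the bar in the cradles with about 6 N of contact and released it. In the last top picture it lies midway between its neighbours and in line with them. I judged this from the pictures and did not run a separate fit.

**Other objects:** Both original bars are still in their cradles. In the last top picture the jar is where it was. The dish and spatula are partly hidden by the arm in that view, but nothing suggested they were touched. The gripper ended well clear of everything.

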